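# Snap the sugar box lid shut

### The arm

A 6-joint arm with a two-finger parallel gripper is mounted at the origin on the work surface. World frame = base frame: x ahead of the robot, y to its left, z up, the work surface at z = 0. Lengths are in m, angles in rad, forces in N, time in s.
With the tool pointing down it reaches from about 0.35 to 0.725 m from the base axis. Payload 4.3 kg.
Tool frame: the origin (TCP) lies midway between the tips of the shut fingers; the grasp point (between the pads) lies tcp_to_grasp behind it (tcp_to_grasp is the distance from the TCP to the grasp point, in m); z points along the fingers, y is the line along which they close (so a half turn about z gives the same grasp; the last joint's range is limited). The gripper opens to 85 mm and grips with 20 to 120 N. Pads are 22 mm wide; open, the fingers measure 114 mm over their backs; the gripper's body (76 mm by 85 mm) begins 54 mm behind the grasp point. The pads swing forward as they close: fully open they stand 13 mm farther back than shut.
Start: joints at [1.186, 0.377, 0.081, 1.274, 0, 1.46], TCP at [0.156, 0.553, 0.231] pointing down, gripper open.
Joint ranges: [-2.72, 2.72], [-0.84, 1.66], [-1.02, 1.22], [-1.77, 2.12], [-1.37, 1.28], [-3.14, 3.14]. Speed limits (rad/s): [2.57, 2.57, 3.14, 3.14, 3.14, 3.14].

### API

Orientations are given as a unit quaternion [w, x, y, z].
In Python, from bench import * gives the robot as it stands.
- The arm moves only by the tool carry_out, never from a script. Its argument "rows" is a list of rows, each a list of 7 numbers: the shift along the tool's x, y, z in cm, then the turn, a rotation vector about the tool's x, y, z in rad, then the closure in counts, from 0 (fully open) to 255 (shut). In form: [[tx, ty, tz, wx, wy, wz, gripper], ...]. A call has 1 to 20 rows; each row shifts and turns the commanded pose from where the row before left it, along the tool's axes as they then stand; what a row does not reach is not made up. A row lasts 1/12 s, in which the tool goes at most 41.7 mm and 7.16 degrees, less where a joint would pass 70% of its speed; a pose out of reach is approached as far as the arm can. A call with a gripper value outside its range is refused whole. The fingers move at their own pace and stop on an object; the grip force is fixed at half the most. Time passes only in rows, so rows that do not move let the fingers close. It gives the time, the measured TCP pose, the force, the opening and the grip force at its end, in the units of the state.
- sense(): the state, without advancing time (a new reading comes with each control period).
- read_camera(name): name is "scene" or "top" or "wrist"; returns (picture, depth): 400x640x3 uint8, red, green, blue; 400x640 float32, m along the optical axis (not along the pixel's ray), 0 where there is no reading.
- get_calibration(name): a dict with "fx", "fy", "cx", "cy" (pixels), "k1" (the pictures are not rectified: a ray, as slopes to the right and down, at radius r is drawn at 1 + k1 r^2 times it, then the intrinsics apply), "pose" (4x4, takes a point from camera to world coordinates); the wrist camera has in their place "tool_from_camera" (4x4, takes a point from camera to tool coordinates, whose origin is the TCP and whose axes are the flange's). Camera axes: x right, y up, looking along -z (the intrinsics and any distortion apply to the point x, -y, -z); pixel columns grow to the right and rows downward; lengths in m; the calibration is good to about 2 mm. A picture is of the moment at which its call begins: read the wrist's pose just before it. get_calibration takes no time and is no camera call.
- hand_in(): hands the job in; it is judged then, once.
The state is a dict: "time_s": time; "qpos": joint angles; "qvel": joint speeds; "joint_torque": joint torques, N m; "tcp_pos": TCP position; "eef_rot": TCP orientation; "ft_force": force on the tool from outside, world axes, zero at the start; "moment": the same for the moment, N m; "finger_gap": finger opening in m; "grasp_force": force on a finger pad.
Only numpy, scipy, OpenCV 4.12 (cv2) and the standard library are available. Lean on these libraries where they do the work, as an engineer would, in place of code of your own. Each camera call takes 0.05 s, during which the arm holds its last target. There are 200 camera calls.

### The job

The lid of the glass sugar-cube box has been laid on, but its rim still stands up on all four sides: press each side of the rim down until all four have snapped shut and lie flat. It is glass, so press firmly but never ram it; leave the box standing where it is without lifting or shoving it, and do not disturb the cup, the cezve, the lokum dish or the saucer rack.

Things in the scene. Friction and masses are not known exactly. Their poses are not given: they have to be found in the camera images.
- sugar_box: Oblong glass box of sugar cubes, loose on the counter, about 1 kg, with a white press-on lid. Glass 140 (own x) by 190 mm (own y), 60 mm tall; lid 149 by 199 mm, its middle panel, 97 by 147 mm, 63 mm above the counter. Origin: centre of the underside. -x is the near side (the robot's; turned up to 35 degrees), +y the left. A pull tab 10 by 20 mm juts from the near rim by its right end.
- press_near (a point): Where to press the near side of the rim: on top of it, halfway along this 147 mm side, 20 mm outwards of the fold to the middle panel, on the round bead, 8 mm wide, that runs along the edge (6 mm farther out). Moves with the rim: 66 mm above the counter when that side is shut, 72 mm when it stands up. Own x points outwards from the box.
- press_far (a point): The same point on the far side of the rim (147 mm long).
- press_left (a point): The same point on the left side of the rim (97 mm long).
- press_right (a point): The same point on the right side of the rim (97 mm long).
- rim_near (a joint): How far the near side of the rim (a 26 mm wide strip, folding on the middle panel) stands up, rad: 0 shut and flat, about 0.28 up (outer edge 7 mm high). A lip under it must spring over a bead on the glass: pressed only a little (not past 0.15) it comes up again; past that it snaps to 0 and stays. It resists with up to about 10 N at the pressing point, then meets a hard stop.
- rim_far (a joint): The same for the far side.
- rim_left (a joint): The same for the left side.
- rim_right (a joint): The same for the right side.
- cup: White ceramic coffee cup, 62 mm across, 56 mm tall, with a handle; origin at the centre of its underside. To be left alone.
- cezve: Small stainless steel coffee pot, 78 mm across, 66 mm tall, with a long black handle that rises to 110 mm and reaches 155 mm from the axis along own +x; origin at the centre of its underside. To be left alone.
- lokum_dish: Round glass sweet dish with a domed glass lid and ball knob, 120 mm across, 101 mm tall; origin at the centre of its underside. To be left alone.
- saucer_rack: Fixed wooden rack, 100 mm by 165 mm, with four white saucers standing on edge in its slots, 122 mm tall; origin at the centre of its underside. To be left alone.

How it is judged:
At the end, for the whole second after the job is handed in: All four sides of the lid's rim are snapped down to within 0.04 rad (1 mm at the edge) of flat and stay so, and the box stands flat and at rest on the counter within 30 mm of where it stood (value of joint each of rim_near, rim_far, rim_left, rim_right below 0.04 rad and height (world z) of sugar_box below 0.004 m and angle between sugar_box's own z axis and vertical below 0.05 rad and distance of sugar_box from where it was at the start of the episode below 0.03 m and linear speed of sugar_box below 0.02 m/s); the robot touches nothing.
It fails at once if the sugar box is lifted (more than 10 mm) or tipped (more than 0.15 rad) (height (world z) of sugar_box above 0.01 m or angle between sugar_box's own z axis and vertical above 0.15 rad).
It fails at once if the sugar box is shoved more than 30 mm (distance of sugar_box from where it was at the start of the episode above 0.03 m).
It fails at once if the glass box is rammed (more than 70 N) (contact force between any of the fingers, the arm and sugar_box above 70 N).
It fails at once if the cup, the cezve or the lokum dish is disturbed (moved more than 15 mm or tipped) (distance of any of cup, cezve, lokum_dish from where it was at the start of the episode above 0.015 m or angle between any of cup, cezve, lokum_dish's own z axis and vertical above 0.2 rad).
It fails at once if the saucer rack is knocked (more than 5 N) (contact force between any of the fingers, the arm and saucer_rack above 5 N).
It also fails if it takes over 38 s, if anything falls off the work surface, if the arm or the gripper's body presses on something with over 40 N, if the wrist force passes 120 N, or if a joint passes its speed limit or range.

## Working session

There is one attempt and no reset: what is moved stays moved. The work goes in short steps, Python scripts to look and compute and a tool call to move; the robot and the scene stay as the last step left them, time stands still between calls to the robot, and variables do not carry over. Pictures are saved under pics/ and viewed, at most 10 in all, crops included, and the job is handed in when it is done.

Besides the shell and the picture viewer there is one more tool, called after "Request:" as name(argument=value, ...), one argument or row to a line, values as JSON. carry_out: Moves the arm, as the interface text tells. Its arguments: {"type":"object","properties":{"rows":{"type":"array","items":{"type":"array","items":{"type":"number"}}}},"required":["rows"]}

```bash
mkdir -p pics; ls; python3 - <<'E'
from bench import *
import cv2,numpy as np
s=sense();print(s['time_s'],s['tcp_pos'],s['eef_rot'],s['finger_gap'],s['ft_force'])
for n in('top','scene'):
    p,d=read_camera(n);cv2.imwrite(f'pics/{n}0.png',p[:,:,::-1]);np.savez(f'{n}0.npz',p=p,d=d)
    c=get_calibration(n);print(n,{k:(np.round(v,4).tolist() if k=='pose' else v) for k,v in c.items()})
E
```

```text
pics
0.0 [0.15574117 0.55280871 0.23033651] [-2.72853832e-04  1.36942974e-01  9.90578371e-01 -1.01877446e-03] 0.08532065157909492 [0.10281691 0.36633951 0.46741119]
top {'fx': 389.1867380526411, 'fy': 389.1867380526411, 'cx': 321.21475963513683, 'cy': 199.83557596906635, 'k1': -0.05194542393337458, 'pose': [[-0.0077, 0.9956, -0.093, 0.4747], [-0.9999, -0.0091, -0.0143, -0.0012], [-0.0151, 0.0928, 0.9956, 0.9284], [0.0, 0.0, 0.0, 1.0]]}
scene {'fx': 400.5714516791092, 'fy': 400.5714516791092, 'cx': 319.561077502368, 'cy': 203.58404961780218, 'k1': -0.03524218251445318, 'pose': [[0.4565, -0.5436, 0.7044, 1.3584], [0.8896, 0.265, -0.372, -0.4048], [0.0155, 0.7964, 0.6045, 0.7618], [0.0, 0.0, 0.0, 1.0]]}
```

View pics/top0.png

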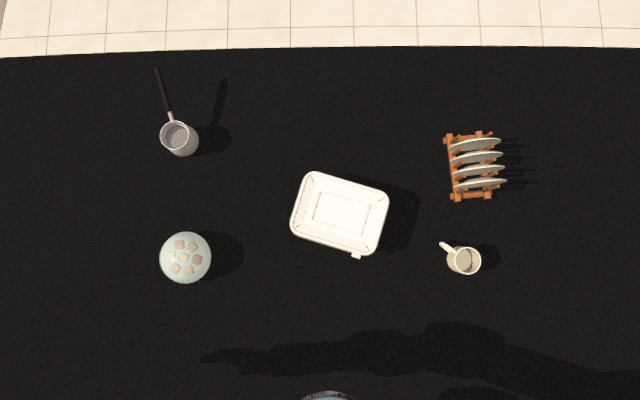

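View pics/scene0.png

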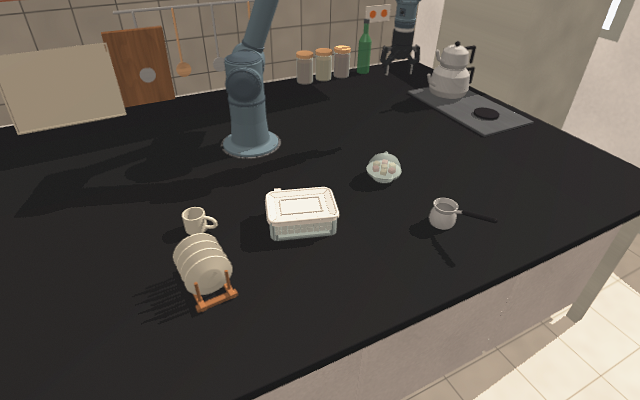

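The top view shows the lid around (340,214), with its tab at (357,255). The cup is at (462,260), the rack at (475,165), the dish at (185,257) and the cezve at (178,138), all well clear of the lid.

```bash
cat > h.py <<'E'
from bench import *
import cv2,numpy as np
from scipy.spatial.transform import Rotation as R
def cast(n,px,z):
    c=get_calibration(n);K=np.array([[c['fx'],0,c['cx']],[0,c['fy'],c['cy']],[0,0,1]])
    u=cv2.undistortPoints(np.float64(px).reshape(-1,1,2),K,np.array([c['k1'],0,0,0.]))[:,0]
    T=np.array(c['pose']);r=np.c_[u[:,0],-u[:,1],-np.ones(len(u))]@T[:3,:3].T
    return T[:3,3]+r*((z-T[2,3])/r[:,2])[:,None]
E
python3 - <<'E'
from h import *
for n,box in(('top',(280,160,400,265)),('scene',(255,180,350,245))):
    f=np.load(n+'0.npz');p=f['p'];x0,y0,x1,y1=box
    m=np.zeros(p.shape[:2],np.uint8);m[y0:y1,x0:x1]=(p[y0:y1,x0:x1].min(2)>(120))*255
    if n=='top':
        mo=cv2.morphologyEx(m,cv2.MORPH_CLOSE,np.ones((5,5)));mo=cv2.morphologyEx(mo,cv2.MORPH_OPEN,cv2.getStructuringElement(2,(17,17)))
        c=max(cv2.findContours(mo,0,1)[0],key=cv2.contourArea)[:,0]
        w=cast(n,c,.070)[:,:2]
        for i in range(1): print('rect mm',cv2.minAreaRect(np.float32(w*1000)))
        d=f['d'];print('depth mid',d[210:218,336:346].mean())
        T=np.array(get_calibration(n)['pose']); q=cast(n,[[340,214]],0.063)[0]; print('expected',-(np.linalg.inv(T)@[*q,1])[2])
        print('tab',cast(n,[[357,256]],.07))
        for k,px in dict(cup=(465,262),dish=(185,258),cez=(179,138),rack=(470,166)).items(): print(k,cast(n,[px],.05)[0].round(3))
E
```

```text
rect mm ((524.1197509765625, -26.907920837402344), (199.92031860351562, 154.11289978027344), 72.56400299072266)
depth mid 0.8557003
expected 0.8656672995194808
tab [[ 0.43084181 -0.06617943  0.07      ]]
cup [ 0.414 -0.31   0.05 ]
dish [0.427 0.321 0.05 ]
cez [0.705 0.342 0.05 ]
rack [ 0.631 -0.33   0.05 ]
```

```bash
python3 - <<'E'
import cv2
a=cv2.imread('pics/top0.png')[160:270,275:405];b=cv2.imread('pics/scene0.png')[175:250,250:350]
cv2.imwrite('pics/crop1.png',cv2.resize(a,None,fx=5,fy=5,interpolation=2))
E
```

```text
(no output)
```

View pics/crop1.png

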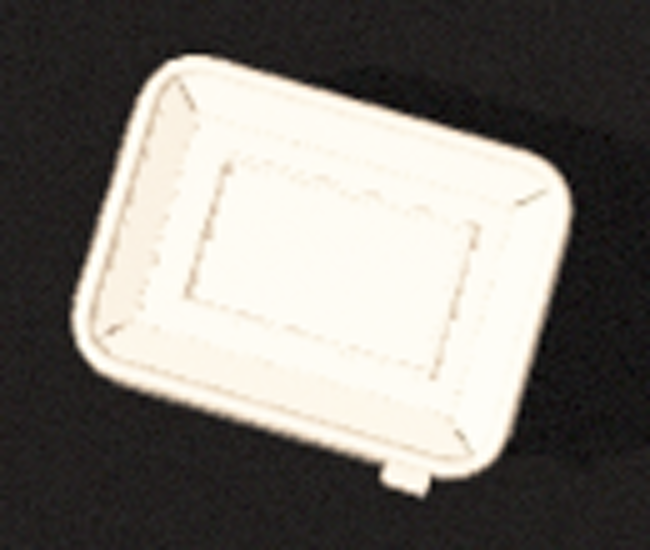

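The crop shows a clean lid outline with the tab at crop (405,478), so the yaw is about -17 degrees. The 154 mm width needs a check side by side.

```bash
python3 - <<'E'
from h import *
f=np.load('top0.npz');p=f['p'];d=f['d']
for thr in(80,120,170):
    m=np.zeros(p.shape[:2],np.uint8);m[160:270,280:400]=(p[160:270,280:400].min(2)>thr)*255
    c=max(cv2.findContours(m,0,1)[0],key=cv2.contourArea)[:,0]
    w=cast('top',c,.070)[:,:2]
    a=np.deg2rad(72.56-90)
    ex=np.array([np.cos(a),np.sin(a)]);ey=np.array([-ex[1],ex[0]]);o=np.array([.524,-.027])
    for _ in range(3):
        u=(w-o)@ex;v=(w-o)@ey;r={}
        for nm,s,t in(('near',-u,v),('far',u,v),('left',v,u),('right',-v,u)):
            L=.045 if nm in('near','far') else .035
            k=(s>.06)&(abs(t)<L); 
            if nm in('left','right'):k&=s>.085
            pf=np.polyfit(t[k],s[k],1);r[nm]=(pf[1]*1000,pf[0]*(1 if nm in('far','right') else -1))
        da=np.mean([-q[1] for q in r.values()])*1 
        o=o+ex*(r['far'][0]-r['near'][0])/2000+ey*(r['left'][0]-r['right'][0])/2000
    print(thr,o.round(4),{k:np.round(q,3).tolist() for k,q in r.items()})
# counter depth check
for px in((260,300),(420,330),(330,120)):
    q=cast('top',[px],0.)[0];T=np.array(get_calibration('top')['pose']);print(d[px[1]-2:px[1]+3,px[0]-2:px[0]+3].mean(),-(np.linalg.inv(T)@[*q,1])[2])
s=sense();R0=R.from_quat(s['eef_rot'],scalar_first=True);print(R0.as_matrix().round(3))
E
```

```text
80 [ 0.5256 -0.0274] {'near': [75.181, 0.003], 'far': [75.181, -0.001], 'left': [100.009, -0.005], 'right': [100.009, 0.005]}
120 [ 0.526  -0.0275] {'near': [74.055, 0.001], 'far': [74.055, -0.001], 'left': [98.959, -0.003], 'right': [98.959, -0.0]}
170 [ 0.5263 -0.0274] {'near': [73.162, -0.004], 'far': [73.162, -0.0], 'left': [97.902, -0.004], 'right': [97.902, 0.006]}
0.91344255 0.9127008532653627
0.902002 0.9006679275212132
0.951669 0.9504126009977469
[[-0.962  0.271 -0.001]
 [ 0.271  0.962 -0.002]
 [ 0.    -0.002 -1.   ]]
```

Centre (0.526, -0.0275), yaw -17.4°, and the size checks out at 148 × 198 mm. I'm moving above the left press point with the fingers shut.

Request:
carry_out(
  rows=[
    [0,0,0,0,0,0.03,255],
    [-2.8,-1.85,0,0,0,0,255],
    [-2.8,-1.85,0,0,0,0,255],
    [-2.8,-1.85,0,0,0,0,255],
    [-2.8,-1.85,0,0,0,0,255],
    [-2.8,-1.85,0,0,0,0,255],
    [-2.8,-1.85,0,0,0,0,255],
    [-2.8,-1.85,0,0,0,0,255],
    [-2.8,-1.85,0,0,0,0,255],
    [-2.8,-1.85,0,0,0,0,255],
    [-2.8,-1.85,0,0,0,0,255],
    [-2.8,-1.85,0,0,0,0,255],
    [-2.8,-1.85,0,0,0,0,255],
    [-2.8,-1.85,0,0,0,0,255],
    [-2.8,-1.85,0,0,0,0,255],
    [-2.8,-1.85,0,0,0,0,255],
    [-2.8,-1.85,0,0,0,0,255],
    [-2.8,-1.85,0,0,0,0,255],
    [-2.8,-1.85,0,0,0,0,255],
    [0,0,0,0,0,0,255],
  ],
)

```text
time_s: 1.77
tcp_pos: [0.5401, 0.0801, 0.2304]
eef_rot: [0.001, 0.155, 0.988, -0.001]
ft_force: [0.5, 0.2, -0.1]
finger_gap: 0.0
grasp_force: 0.0
```

```bash
cat >> h.py <<'E'
C=np.array([.526,-.0275]);A=np.deg2rad(-17.44);EX=np.array([np.cos(A),np.sin(A)]);EY=np.array([-EX[1],EX[0]])
P={'near':C-.0685*EX,'far':C+.0685*EX,'left':C+.0935*EY,'right':C-.0935*EY}
def go():
    s=sense();M=R.from_quat(s['eef_rot'],scalar_first=True).as_matrix();t=np.array(s['tcp_pos'])
    print('t',s['time_s'],'tcp',t.round(4),'F',np.round(s['ft_force'],1),'gap',round(s['finger_gap'],4))
    print('box-frame xy mm',((t[:2]-C)@EX*1000).round(1),((t[:2]-C)@EY*1000).round(1),'rel yaw',np.arctan2(M[1,1],M[0,1])-A-np.pi/2,'tilt',M[:2,2].round(4))
    for k,p in P.items(): print(k,(M.T@(np.r_[p,.080]-t)*100).round(2))
E
python3 - <<'E'
from h import *
go()
p,d=read_camera('wrist');cv2.imwrite('pics/w1.png',p[:,:,::-1])
p,d=read_camera('top');cv2.imwrite('pics/t1.png',p[:,:,::-1])
E
```

```text
t 1.7667 tcp [0.5401 0.0801 0.2304] F [ 0.5  0.2 -0.1] gap 0.0
box-frame xy mm -18.8 106.8 rel yaw -0.006139238876390785 tilt [ 0.0013 -0.0022]
near [  4.93 -10.69  15.05]
far [ -8.77 -10.6   15.08]
left [-1.86 -1.3  15.05]
right [ -1.97 -20.    15.08]
```

View pics/w1.png

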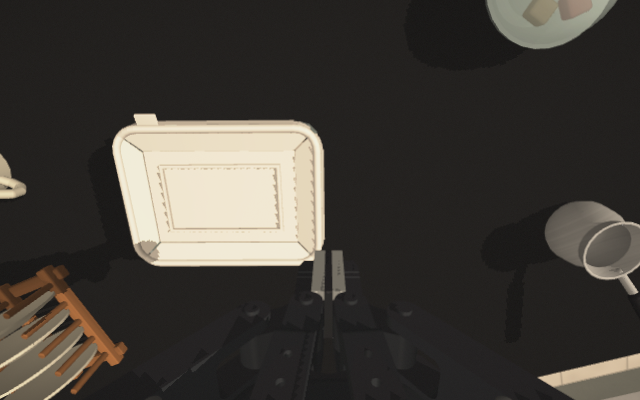

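The wrist view shows the lid with its raised rim, spanning (115-323, 122-265). The shut fingertips are at about (328,255), and no obstacles are near. I'm lowering over the left side.

Request:
carry_out(
  rows=[
    [-0.9,-0.6,0,0,0,0,255],
    [-0.9,-0.6,0,0,0,0,255],
    [0,0,2.5,0,0,0,255],
    [0,0,2.5,0,0,0,255],
    [0,0,2.5,0,0,0,255],
    [0,0,2.5,0,0,0,255],
    [0,0,2.5,0,0,0,255],
    [0,0,1.5,0,0,0,255],
    [0,0,0.7,0,0,0,255],
    [0,0,0.0,0,0,0,255],
    [0,0,0.0,0,0,0,255],
  ],
)

```text
time_s: 2.78
tcp_pos: [0.5507, 0.0679, 0.0848]
eef_rot: [0.0, 0.152, 0.988, 0.0]
ft_force: [0.3, -0.1, 0.9]
finger_gap: 0.0002
grasp_force: 0.0
```

```bash
python3 -c "
from h import *
go()"
```

```text
t 2.7833 tcp [0.5507 0.0679 0.0848] F [ 0.3 -0.1  0.9] gap 0.0002
box-frame xy mm -5.0 98.4 rel yaw 0.00014569186518231803 tilt [0.0004 0.    ]
near [ 6.35 -9.84  0.47]
far [-7.35 -9.84  0.48]
left [-0.5  -0.49  0.48]
right [ -0.5  -19.19   0.48]
```

Request:
carry_out(
  rows=[
    [-0.5,-0.5,0,0,0,0,255],
    [0,0,0.5,0,0,0,255],
    [0,0,0.3,0,0,0,255],
    [0,0,0.2,0,0,0,255],
    [0,0,0.2,0,0,0,255],
    [0,0,0.1,0,0,0,255],
    [0,0,0.1,0,0,0,255],
    [0,0,0,0,0,0,255],
    [0,0,0,0,0,0,255],
  ],
)

```text
time_s: 3.53
tcp_pos: [0.5539, 0.0618, 0.0709]
eef_rot: [0.0, 0.152, 0.988, 0.0]
ft_force: [-1.4, 0.9, 5.2]
finger_gap: -0.0001
grasp_force: 2.4
```

```bash
python3 -c "
from h import *
go()"
```

```text
t 3.5333 tcp [0.5539 0.0618 0.0709] F [-1.4  0.9  5.2] gap -0.0001
box-frame xy mm -0.1 93.6 rel yaw -0.0001150241350593717 tilt [0.0007 0.0007]
near [ 6.84 -9.36 -0.92]
far [-6.86 -9.36 -0.92]
left [-0.01 -0.01 -0.91]
right [-1.000e-02 -1.871e+01 -9.300e-01]
```

Contact at z ≈ 0.071 with 5 N, as expected. I'm pressing in 1 mm steps.

Request:
carry_out(
  rows=[
    [0,0,0.1,0,0,0,255],
    [0,0,0.1,0,0,0,255],
    [0,0,0.1,0,0,0,255],
    [0,0,0,0,0,0,255],
  ],
)

```text
time_s: 3.87
tcp_pos: [0.5539, 0.0617, 0.0674]
eef_rot: [0.0, 0.152, 0.988, 0.0]
ft_force: [0.5, -0.1, -0.1]
finger_gap: -0.0
grasp_force: 0.0
```

Request:
carry_out(
  rows=[
    [0,0,0.1,0,0,0,255],
    [0,0,0.1,0,0,0,255],
    [0,0,0,0,0,0,255],
  ],
)

```text
time_s: 4.12
tcp_pos: [0.5538, 0.0613, 0.0658]
eef_rot: [0.0, 0.152, 0.988, -0.0]
ft_force: [-1.6, 0.9, 6.5]
finger_gap: 0.0001
grasp_force: 3.1
```

The left side snapped: force fell to 0, then met the stop at 0.066. Next is the near side.

Request:
carry_out(
  rows=[
    [0,0,-0.8,0,0,0,255],
    [0,0,-1.6,0,0,0,255],
    [0.8,-1.1,0,0,0,0,255],
    [1.5,-2.1,0,0,0,0,255],
    [1.5,-2.1,0,0,0,0,255],
    [1.5,-2.1,0,0,0,0,255],
    [1.1,-1.5,0,0,0,0,255],
    [0.44,-0.46,0,0,0,0,255],
    [0,0,0,0,0,0,255],
    [0,0,0,0,0,0,255],
  ],
)

```text
time_s: 4.95
tcp_pos: [0.4611, -0.0073, 0.0896]
eef_rot: [0.001, 0.152, 0.988, 0.0]
ft_force: [0.8, -0.2, 0.1]
finger_gap: 0.0003
grasp_force: 0.0
```

```bash
python3 -c "
from h import *
go()"
```

```text
t 4.95 tcp [ 0.4611 -0.0073  0.0896] F [ 0.8 -0.2  0.1] gap 0.0003
box-frame xy mm -68.0 -0.2 rel yaw -0.0008616307015518743 tilt [0.0011 0.0002]
near [0.05 0.02 0.96]
far [-13.65   0.03   0.97]
left [-6.79  9.37  0.97]
right [-6.81 -9.33  0.96]
```

Request:
carry_out(
  rows=[
    [0.05,0,0.9,0,0,0,255],
    [0,0,0.5,0,0,0,255],
    [0,0,0.2,0,0,0,255],
    [0,0,0.1,0,0,0,255],
    [0,0,0.1,0,0,0,255],
    [0,0,0.1,0,0,0,255],
    [0,0,0.1,0,0,0,255],
    [0,0,0.1,0,0,0,255],
    [0,0,0.1,0,0,0,255],
    [0,0,0,0,0,0,255],
  ],
)

```text
time_s: 5.78
tcp_pos: [0.4599, -0.007, 0.0671]
eef_rot: [-0.0, 0.152, 0.988, -0.0]
ft_force: [-0.6, -0.4, 0.9]
finger_gap: 0.0002
grasp_force: 0.0
```

Request:
carry_out(
  rows=[
    [0,0,0.1,0,0,0,255],
    [0,0,0.1,0,0,0,255],
    [0,0,0,0,0,0,255],
  ],
)

```text
time_s: 6.03
tcp_pos: [0.4604, -0.0072, 0.0658]
eef_rot: [0.0, 0.152, 0.988, 0.0]
ft_force: [-2.0, 1.1, 4.7]
finger_gap: -0.0002
grasp_force: 2.8
```

The near side is shut. Next is the right side.

Request:
carry_out(
  rows=[
    [0,0,-0.8,0,0,0,255],
    [0,0,-1.6,0,0,0,255],
    [-0.8,-1.1,0,0,0,0,255],
    [-1.5,-2.1,0,0,0,0,255],
    [-1.5,-2.1,0,0,0,0,255],
    [-1.5,-2.1,0,0,0,0,255],
    [-1.1,-1.5,0,0,0,0,255],
    [-0.44,-0.43,0,0,0,0,255],
    [0,0,0,0,0,0,255],
    [0,0,0,0,0,0,255],
  ],
)

```text
time_s: 6.87
tcp_pos: [0.4969, -0.1162, 0.0892]
eef_rot: [-0.0, 0.152, 0.988, 0.0]
ft_force: [-0.3, 0.1, 0.1]
finger_gap: 0.0003
grasp_force: 0.0
```

```bash
python3 -c "
from h import *
go()"
```

```text
t 6.8667 tcp [ 0.4969 -0.1162  0.0892] F [-0.3  0.1  0.1] gap 0.0003
box-frame xy mm -1.2 -93.4 rel yaw -0.0006296345597376352 tilt [-0.0005  0.0008]
near [6.73 9.33 0.93]
far [-6.97  9.34  0.92]
left [-0.11 18.69  0.93]
right [-0.12 -0.01  0.92]
```

Request:
carry_out(
  rows=[
    [-0.1,0,0.9,0,0,0,255],
    [0,0,0.5,0,0,0,255],
    [0,0,0.2,0,0,0,255],
    [0,0,0.1,0,0,0,255],
    [0,0,0.1,0,0,0,255],
    [0,0,0.1,0,0,0,255],
    [0,0,0.1,0,0,0,255],
    [0,0,0.1,0,0,0,255],
    [0,0,0.1,0,0,0,255],
    [0,0,0,0,0,0,255],
  ],
)

```text
time_s: 7.7
tcp_pos: [0.4982, -0.1168, 0.0672]
eef_rot: [0.0, 0.152, 0.988, 0.0]
ft_force: [0.1, -0.1, -0.0]
finger_gap: 0.0002
grasp_force: 0.0
```

Request:
carry_out(
  rows=[
    [0,0,0.1,0,0,0,255],
    [0,0,0.1,0,0,0,255],
    [0,0,0,0,0,0,255],
  ],
)

```text
time_s: 7.95
tcp_pos: [0.4987, -0.117, 0.0659]
eef_rot: [0.001, 0.152, 0.988, 0.0]
ft_force: [-0.9, 0.0, 5.1]
finger_gap: 0.0001
grasp_force: 2.4
```

Request:
carry_out(
  rows=[
    [0,0,-0.8,0,0,0,255],
    [0,0,-1.6,0,0,0,255],
    [-0.8,1.1,0,0,0,0,255],
    [-1.5,2.1,0,0,0,0,255],
    [-1.5,2.1,0,0,0,0,255],
    [-1.5,2.1,0,0,0,0,255],
    [-1.1,1.5,0,0,0,0,255],
    [-0.44,0.43,0,0,0,0,255],
    [0,0,0,0,0,0,255],
    [0,0,0,0,0,0,255],
  ],
)

```text
time_s: 8.78
tcp_pos: [0.5911, -0.0484, 0.0889]
eef_rot: [-0.0, 0.152, 0.988, -0.0]
ft_force: [-0.2, 0.4, -0.0]
finger_gap: 0.0001
grasp_force: 0.0
```

```bash
python3 -c "
from h import *
go()"
```

```text
t 8.7833 tcp [ 0.5911 -0.0484  0.0889] F [-0.2  0.4 -0. ] gap 0.0001
box-frame xy mm 68.3 -0.4 rel yaw 6.539714771136573e-05 tilt [-0.0009 -0.0001]
near [13.68  0.05  0.9 ]
far [-0.02  0.05  0.89]
left [6.83 9.4  0.89]
right [ 6.83 -9.3   0.89]
```

The right side is shut. Last is the far side.

Request:
carry_out(
  rows=[
    [0,0,0.9,0,0,0,255],
    [0,0,0.5,0,0,0,255],
    [0,0,0.2,0,0,0,255],
    [0,0,0.1,0,0,0,255],
    [0,0,0.1,0,0,0,255],
    [0,0,0.1,0,0,0,255],
    [0,0,0.1,0,0,0,255],
    [0,0,0.1,0,0,0,255],
    [0,0,0.1,0,0,0,255],
    [0,0,0,0,0,0,255],
  ],
)

```text
time_s: 9.62
tcp_pos: [0.5916, -0.0486, 0.0673]
eef_rot: [0.0, 0.152, 0.988, 0.0]
ft_force: [0.0, -0.2, 0.6]
finger_gap: -0.0001
grasp_force: 0.0
```

Request:
carry_out(
  rows=[
    [0,0,0.1,0,0,0,255],
    [0,0,0.1,0,0,0,255],
    [0,0,0,0,0,0,255],
  ],
)

```text
time_s: 9.87
tcp_pos: [0.5919, -0.0484, 0.0659]
eef_rot: [0.001, 0.152, 0.988, 0.0]
ft_force: [-1.1, 0.1, 3.5]
finger_gap: 0.0001
grasp_force: 2.1
```

Request:
carry_out(
  rows=[
    [0,0,-0.8,0,0,0,255],
    [0,0,-2,0,0,0,255],
    [0,0,-3,0,0,0,255],
    [0,0,-3,0,0,0,255],
    [0,0,-3,0,0,0,255],
    [0,0,-3,0,0,0,255],
    [2,3,-1,0,0,0,255],
    [2,3,0,0,0,0,255],
    [2,3,0,0,0,0,255],
    [2,3,0,0,0,0,255],
    [0,3,0,0,0,0,255],
    [0,3,0,0,0,0,255],
    [0,0,0,0,0,0,255],
    [0,0,0,0,0,0,255],
  ],
)

```text
time_s: 11.03
tcp_pos: [0.5691, 0.1486, 0.2233]
eef_rot: [0.0, 0.15, 0.989, 0.0]
ft_force: [0.5, -0.6, 0.4]
finger_gap: -0.0
grasp_force: 0.0
```

```bash
python3 - <<'E'
from h import *
go()
p,d=read_camera('wrist');a=p.copy();p2,_=read_camera('scene');p3,_=read_camera('top')
c=cv2.resize(p2[165:255,240:360],None,fx=3.5,fy=3.5,interpolation=2)
t=cv2.resize(p3[160:270,275:405],None,fx=2.9,fy=2.9,interpolation=2)
h=min(c.shape[0],t.shape[0]);cv2.imwrite('pics/end.png',np.hstack([c[:h,:400],t[:h]])[:,:,::-1]);cv2.imwrite('pics/endw.png',a[:,:,::-1])
E
```

```text
t 11.0333 tcp [0.5691 0.1486 0.2233] F [ 0.5 -0.6  0.4] gap -0.0
box-frame xy mm -11.6 181.0 rel yaw 0.0024882709893265798 tilt [ 0.0002 -0.    ]
near [  5.73 -18.08  14.33]
far [ -7.97 -18.12  14.33]
left [-1.14 -8.75 14.33]
right [ -1.09 -27.45  14.33]
```

View pics/end.png

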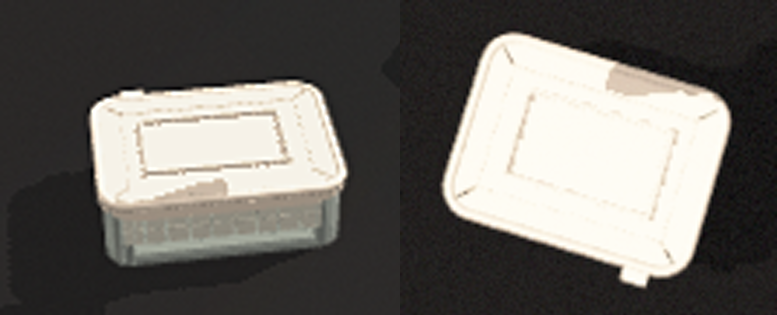

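View pics/endw.png

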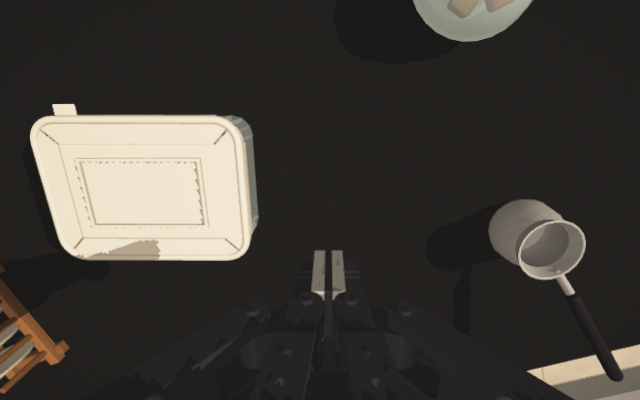

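The views show the lid evenly lit and flat on all four sides. The only dark patch, at (650,80), is the gripper's shadow, and the box is where it was.

```bash
python3 -c "
from bench import *
print(hand_in())"
```

```text
the job is handed in; nothing more can be done
None
```

I pressed all four sides of the rim shut and handed the job in at about 11 s; each side gave way and then met the stop at 66 mm, force readings stayed under 7 N, the final pictures show the lid flat with the box in place, and no verdict was returned.

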